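Dry-clamp a cork face onto a maple block in the lever press

TASK

We are dry-fitting a cork-faced sanding block. Set the loose cork block flat and flush on top of the maple block that lies in the nest of the lever press and let go of it, then bring the press arm down by its wooden handle until the sprung foot is pressed about half-way on the cork (8 mm of its 16 mm stroke), and finish while still holding the arm down there so that I can look along the joint. Leave the sanding block and the beeswax where they lie.

Things in the scene. Friction and masses are not known exactly. Their poses are not given: they have to be found in the camera images.
- press: Lever press screwed to the bench: pale wooden base 130 x 240 x 14 mm (y -75 to 165) with a dark low-fenced nest and, at one end, a dark steel bracket (43 mm wide, y 95 to 135, up to 96 mm above the bench) carrying the hinged arm. Origin: on the bench, under the nest's centre; z up, +y from the nest to the bracket, x along the hinge axis.
- press_nest (a point): Centre of the nest's floor (the base's top face, 14 mm above the bench). The fences stand 10 mm above the floor round a 47 x 79 mm pocket, long side along the press's y; outside they measure 71 x 103 mm.
- press_hinge (a point): On the hinge axis of the arm, at x 0, y 115, z 72 mm of the press; the axis runs along the press's x.
- press_arm (a joint): Press arm, rad. 0: open, sprung up against its stop, leaning 15 degrees back past upright, away from the nest; grows as it swings over and down to the nest: 1.833 level, 1.99 at most. No catch: let go, it springs open; level with the foot half pressed it takes about 9 N down at the handle. Steel bar 24 mm wide, its centre line 45 mm above the hinge axis when level.
- press_grip (a point): On the centre line of the round wooden handle (28 mm thick here), 205 mm out along the arm from the hinge axis and 45 mm off it. The handle lies in line with the bar, 150 to 240 mm out. The point's frame turns with the arm: -y out to the handle's end, z to the side that is on top when the arm is level, x along the hinge axis.
- press_foot (a joint): Travel of the sprung foot into the arm, m: 0 free, 0.016 fully in. 2.4 N preload plus 1.2 N per mm. It sits 115 mm out from the hinge. A brass pin on top stands out by the travel; the groove under its 8 mm head clears the nut at half stroke. With both blocks in the nest the pad meets the cork with the arm 0.07 rad above level; level means 8 mm.
- press_pad (a point): Centre of the lower face of the foot's black rubber pad (34 mm disc, slightly domed), which lands on the middle of the cork.
- maple_block: Pale maple block 44 x 76 x 28 mm, loose in the nest with 1.5 mm of play all round; its top face is 42 mm above the bench. Origin: centre of its underside; x along the 44 mm, y along the 76 mm, z up.
- cork_block: Plain tan cork block 45 x 70 x 30 mm, no paper round it, lying loose and flat on the bench to the right of the press (30 mm high). Origin: centre of its underside; x along the 45 mm, y along the 70 mm, z up. It is one of three blocks there, the largest.
- sanding_block: Sanding block 32 x 58 x 24 mm, wood with reddish paper round its middle, loose on the bench beside the cork; to be left alone. Origin: centre of its underside.
- beeswax: Small yellow lump of beeswax 30 x 50 x 22 mm, loose on the bench beside the cork; to be left alone. Origin: centre of its underside.
Not all that is in view belongs to the job. What is shaped like the cork_block but black or green is not meant.

How it is judged:
On the way:
1. the cork lies flush on the maple block in the nest, let go of, with the press arm still up (x of cork_block in the frame of maple_block between -0.006 and 0.006 m and y of cork_block in the frame of maple_block between -0.006 and 0.006 m and z of cork_block in the frame of maple_block between 0.025 and 0.031 m and angle between the y axis of cork_block and the y axis of maple_block, either way round below 0.12 rad and horizontal distance between maple_block and press_nest below 0.006 m and contact force between the fingers and cork_block below 0.1 N and value of joint press_arm below 0.4 rad), for 0.2 s.
At the end, for the whole second after the job is handed in: The robot holds the press arm down and still, pushing with over 2 N; the foot is pressed in 5 to 11 mm and bears on the cork with over 4 N; the cork, not touched by the fingers, lies on the maple within 6 mm and 0.12 rad; the maple is within 6 mm of the nest's centre (x of cork_block in the frame of maple_block between -0.006 and 0.006 m and y of cork_block in the frame of maple_block between -0.006 and 0.006 m and z of cork_block in the frame of maple_block between 0.025 and 0.031 m and angle between the y axis of cork_block and the y axis of maple_block, either way round below 0.12 rad and horizontal distance between maple_block and press_nest below 0.006 m and value of joint press_foot between 0.005 and 0.011 m and contact force between press and cork_block above 4 N and velocity of joint press_arm between -0.05 and 0.05 rad/s and contact force between the fingers and cork_block below 0.1 N and contact force between any of the fingers, the arm and press above 2 N); the arm keeps its last pose, push and grip.
It fails at once if the sanding block is moved by more than 30 mm (distance of sanding_block from where it was at the start of the episode above 0.03 m).
It fails at once if the beeswax is moved by more than 30 mm (distance of beeswax from where it was at the start of the episode above 0.03 m).
It also fails if it takes over 58 s, if anything falls off the work surface, if the arm or the gripper's body presses on something with over 40 N, if the wrist force passes 120 N, or if a joint passes its speed limit or range.

ROBOT

A 6-joint arm with a two-finger parallel gripper is mounted at the origin on a cart in front of the work surface, level with it; the furniture and walls round the work are solid. World frame = base frame: x ahead of the robot, y to its left, z up, the work surface at z = 0. Lengths are in m, angles in rad, forces in N, time in s.
With the tool pointing down it reaches from about 0.425 to 0.95 m from the base axis. Payload 3.5 kg.
Tool frame: the origin (TCP) lies on the centre line of the jaws, within the pads' length; the fingertips stand 14 mm ahead of it and the grasp point (between the pads) lies 5 mm behind it (ctrl.finger_overhang is the distance from the TCP to the fingertips, in m); z points along the fingers, y is the line along which they close (so a half turn about z gives the same grasp; the last joint's range is limited). The gripper opens to 85 mm and grips with 20 to 120 N. Pads are 22 mm wide; open, the fingers measure 114 mm over their backs; the gripper's body (76 mm by 85 mm) begins 54 mm behind the grasp point. The pads swing forward as they close: fully open they stand 13 mm farther back than shut.
Start: joints at [1.128, 0.286, 1.577, -0, 1.279, -0.15], TCP at [0.195, 0.646, 0.22] pointing down, gripper open.
Joint ranges: [-2.77, 2.77], [-0.9, 2.22], [0.21, 2.48], [-1.53, 4.67], [0.24, 2.81], [-2.84, 2.84]. Speed limits (rad/s): [2.79, 2.79, 3.14, 3.14, 3.14, 3.14].

INTERFACE

Orientations are given as a unit quaternion [x, y, z, w].
In Python, from plant import ctrl gives the robot as it stands.
- The arm moves only by the tool send_rows, never from a script. Its argument "moves" is text: rows parted by semicolons, each of 7 numbers parted by spaces: the turn, a rotation vector about the tool's x, y, z in units of 360 degrees (1.0 is 360 degrees), then the shift along the tool's x, y, z in units of 20 cm (1.0 is 20 cm), then the gripper's target within -1 to 1 (fully open at 1, half-way at 0, shut at -1). A call has 1 to 12 rows; each row is the pose to reach, as a shift and turn from the pose commanded when the call began, along the tool's axes at that moment, turning the shorter way round; what a row does not reach only later rows make up. A row lasts 1/8 s, in which the tool goes at most 62.5 mm and 10.7 degrees, less where a joint would pass 70% of its speed; a pose out of reach is approached as far as the arm can. A call with a number of a shift or a turn outside -1 to 1 is refused whole. A call with a gripper value outside its range is refused whole. The fingers move at their own pace and stop on an object; "newtons" is the grip in N (left out, the last holds). Time passes only in rows, so rows that repeat a pose let the fingers close. It gives the time, the measured TCP pose, the force, the opening and the grip force at its end, in the units of the state.
- ctrl.get_state(): the state, without advancing time (a new reading comes with each control period).
- ctrl.read_camera(name): name is "side" or "top" or "wrist"; returns a dict with "image" (384x512x3 uint8, red, green, blue), "fovy" (degrees; the focal length in pixels is half the picture's height over the tangent of half this angle, whatever the lens; pixels are square), "cx", "cy" (the principal point, pixels), "extrinsics" (4x4, takes a point from camera to world coordinates). Camera axes: x right, y up, looking along -z (the intrinsics and any distortion apply to the point x, -y, -z); pixel columns grow to the right and rows downward; lengths in m; the calibration is good to about 2 mm. A picture is of the moment at which its call begins. There is no depth.
- ctrl.sign_off(): hands the job in; it is judged then, once.
The state is a dict: "time": time; "qpos": joint angles; "dq": joint speeds; "joint_efforts": joint torques, N m; "eef_pos": TCP position; "tcp_rot": TCP orientation; "contact_force": force on the tool from outside, world axes, zero at the start; "wrist_torque": the same for the moment, N m; "opening": opening from 0.0 (shut) to 1.0 (fully open); "finger_force": force on a finger pad.
Only numpy, scipy, OpenCV 4.12 (cv2) and the standard library are available. Lean on these libraries where they do the work, as an engineer would, in place of code of your own. Each camera call takes 0.05 s, during which the arm holds its last target. There are 200 camera calls.

## Working session

There is one attempt and no reset: what is moved stays moved. The work goes in short steps, Python scripts to look and compute and a tool call to move; the robot and the scene stay as the last step left them, time stands still between calls to the robot, and variables do not carry over. Pictures are saved under pics/ and viewed, at most 10 in all, crops included, and the job is handed in when it is done.

Besides the shell and the picture viewer there is one more tool, called as name(argument=value, ...) on one line, values as JSON. send_rows: Moves the arm, as the interface text tells. Its arguments: {"type":"object","properties":{"moves":{"type":"string"},"newtons":{"type":"number"}},"required":["moves"]}

```bash
mkdir -p pics; cat > h.py <<'E'
import numpy as np, cv2, json
from plant import ctrl
from scipy.spatial.transform import Rotation as R
def snap(n,f):
    d=ctrl.read_camera(n); cv2.imwrite('pics/'+f+'.png',d['image'][:,:,::-1]); np.save('pics/'+f+'.npy',np.array([d['fovy'],d['cx'],d['cy'],*np.array(d['extrinsics']).ravel()])); return d
def ray(f,u,v):
    a=np.load('pics/'+f+'.npy'); T=a[3:].reshape(4,4); F=192/np.tan(np.radians(a[0]/2))
    d=T[:3,:3]@np.array([(u-a[1])/F,-(v-a[2])/F,-1]); return T[:3,3],d/np.linalg.norm(d)
def onz(f,u,v,z):
    o,d=ray(f,u,v); return o+d*(z-o[2])/d[2]
def tri(*obs):
    A=np.zeros((3,3));b=np.zeros(3)
    L=[ray(*o) for o in obs]
    for o,d in L:
        P=np.eye(3)-np.outer(d,d);A+=P;b+=P@o
    p=np.linalg.solve(A,b); return p,[np.linalg.norm((np.eye(3)-np.outer(d,d))@(p-o)) for o,d in L]
def proj(f,p):
    a=np.load('pics/'+f+'.npy'); T=a[3:].reshape(4,4); F=192/np.tan(np.radians(a[0]/2))
    c=T[:3,:3].T@(np.array(p)-T[:3,3]); return a[1]-F*c[0]/c[2], a[2]+F*c[1]/c[2]
E
python3 - <<'E'
from h import *
a=snap('top','t0')['image'];b=snap('side','s0')['image'];c=snap('wrist','w0')['image']
cv2.imwrite('pics/m0.png',np.vstack([np.hstack([a,b])])[:,:,::-1].copy() if 0 else cv2.resize(np.hstack([a,b])[:,:,::-1],(800,300)))
for n in('t0','s0','w0'): print(n,np.load(f'pics/{n}.npy').round(3))
s=ctrl.get_state();print(s)
E
```

```text
t0 [ 5.34320e+01  2.52249e+02  1.93799e+02  2.70000e-02  9.85000e-01
 -1.72000e-01  3.20000e-01 -1.00000e+00  2.50000e-02 -9.00000e-03
 -4.20000e-02 -4.00000e-03  1.73000e-01  9.85000e-01  1.34400e+00
  0.00000e+00  0.00000e+00  0.00000e+00  1.00000e+00]
s0 [ 4.24290e+01  2.55933e+02  1.94619e+02  8.40000e-01  2.65000e-01
 -4.73000e-01 -1.00000e-01 -5.42000e-01  3.98000e-01 -7.40000e-01
 -9.85000e-01 -8.00000e-03  8.78000e-01  4.78000e-01  7.98000e-01
  0.00000e+00  0.00000e+00  0.00000e+00  1.00000e+00]
w0 [ 6.59480e+01  2.57748e+02  1.90637e+02  2.87000e-01 -9.05000e-01
 -3.14000e-01  1.13000e-01  9.58000e-01  2.71000e-01  9.60000e-02
  6.71000e-01 -2.00000e-03 -3.28000e-01  9.45000e-01  3.72000e-01
  0.00000e+00  0.00000e+00  0.00000e+00  1.00000e+00]
{'time': 0.15, 'qpos': array([ 1.12798923e+00,  2.86999410e-01,  1.57785536e+00,  1.42118751e-05,
        1.27857641e+00, -1.50017556e-01]), 'dq': array([ 0.00086622, -0.00288707, -0.00495361, -0.00038977, -0.00233253,
       -0.00126806]), 'joint_efforts': array([ 1.60365540e-03, -4.06599605e+01, -2.93143326e+01, -8.33798617e-05,
        3.91182286e-03,  9.65466171e-06]), 'eef_pos': array([0.19457108, 0.64579518, 0.21933218]), 'tcp_rot': array([ 1.45874393e-01,  9.89302692e-01, -8.77189629e-04, -2.75015152e-04]), 'contact_force': array([ 0.50445401, -1.36173071, -0.47971489]), 'wrist_torque': array([ 0.01031243, -0.05313339,  0.03881868]), 'finger_force': 0.0, 'opening': 0.9994810967853228}
```

View pics/t0.png

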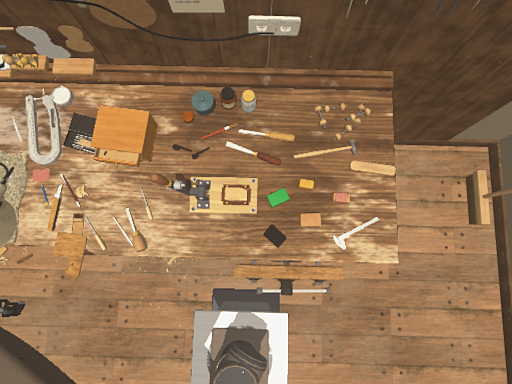

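View pics/s0.png

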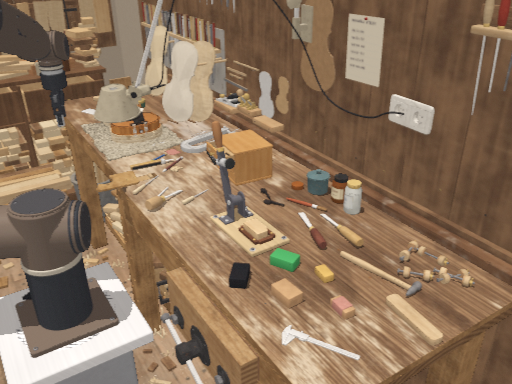

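The top view shows the press base at (224,195) with the nest at (236,195) and the handle at about (160,180). The blocks are tan (311,220), green (278,197), black (274,235), yellow (306,184) and reddish (341,197). The tan one at (311,220), seen in the side view at (288,291), is the largest plain block, so it fits the cork. I'll confirm it in an enlarged crop.

```bash
python3 - <<'E'
import cv2,numpy as np
t=cv2.imread('pics/t0.png')[160:260,145:365]; s=cv2.imread('pics/s0.png')[130:320,195:375]
t=cv2.resize(t,None,fx=3.6,fy=3.6,interpolation=cv2.INTER_CUBIC)  # 792x360
cv2.imwrite('pics/tc.png',t)
cv2.imwrite('pics/sc.png',cv2.resize(s,None,fx=3.1,fy=3.1,interpolation=cv2.INTER_CUBIC))
E
```

```text
(no output)
```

View pics/tc.png

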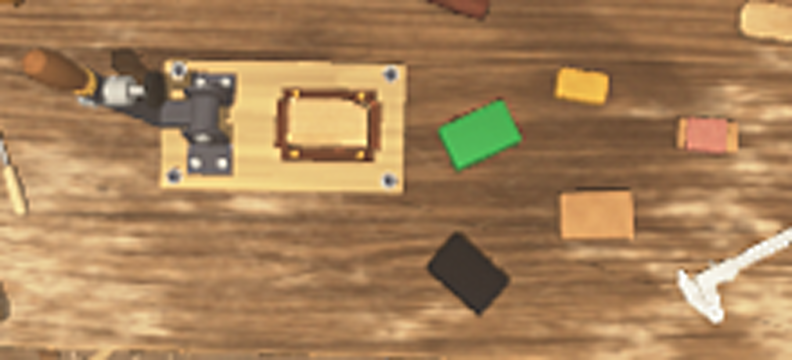

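View pics/sc.png

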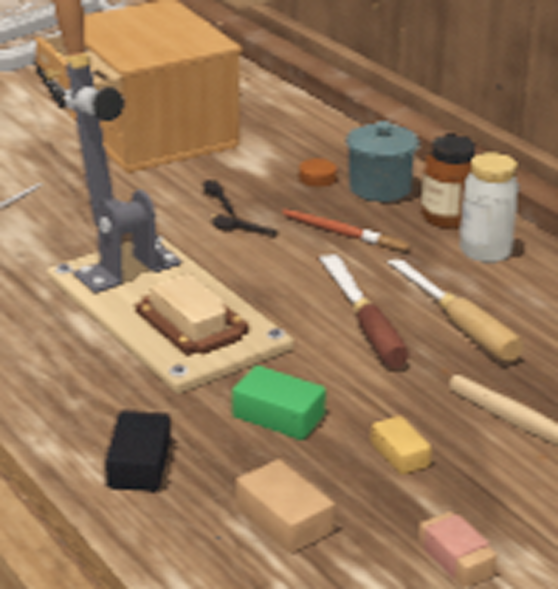

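```bash
python3 - <<'E'
from h import *
T=lambda x,y:('t0',(x+.5)/3.6-.5+145,(y+.5)/3.6-.5+160)
S=lambda x,y:('s0',(x+.5)/3.1-.5+195,(y+.5)/3.1-.5+130)
print('cork c',tri(T(597,214),S(286,493)))
print('cork corners z.03',[onz(*T(*c),.03).round(4) for c in((560,192),(631,189),(634,237),(562,238))])
print('maple c',tri(T(328,124.5),S(189,303)))
print('maple cnr',[onz(*T(*c),.042).round(4) for c in((289,97),(367,97),(367,151),(289,151))])
b=np.array([onz(*T(*c),.014) for c in((165,60),(406,66),(402,193),(161,188))]);print('base',b.round(4))
print('base tri corners',tri(T(406,66),S(292,340)),tri(T(402,193),S(180,384)))
print('handle end tri',tri(T(40,65),S(68,5)))
E
```

```text
cork c (array([ 0.46701496, -0.23383105,  0.02835503]), [np.float64(4.222811268325427e-05), np.float64(4.222811268346367e-05)])
cork corners z.03 [array([ 0.4872, -0.198 ,  0.03  ]), array([ 0.4919, -0.2663,  0.03  ]), array([ 0.4457, -0.269 ,  0.03  ]), array([ 0.4429, -0.2002,  0.03  ])]
maple c (array([0.54583565, 0.02713197, 0.03734833]), [np.float64(0.0002433849203509266), np.float64(0.00024338492035110633)])
maple cnr [array([0.5712, 0.0654, 0.042 ]), array([ 0.5732, -0.01  ,  0.042 ]), array([ 0.5204, -0.0115,  0.042 ]), array([0.5185, 0.0633, 0.042 ])]
base [[ 0.6108  0.1921  0.014 ]
 [ 0.6108 -0.047   0.014 ]
 [ 0.4842 -0.0461  0.014 ]
 [ 0.483   0.189   0.014 ]]
base tri corners (array([ 0.61051335, -0.04675968,  0.01374285]), [np.float64(0.00043217172348984455), np.float64(0.0004321717234898412)]) (array([ 0.48598992, -0.04698335,  0.01307733]), [np.float64(0.0018289896904383246), np.float64(0.0018289896904382576)])
handle end tri (array([0.55154917, 0.25005214, 0.25730874]), [np.float64(0.0006579214983189643), np.float64(0.0006579214983188617)])
```

The crop confirms the plain tan block at tc (597,215) as the cork. It is the largest and has no paper. The yellow, reddish, black and green blocks are other things. The measured heights agree with the text: cork top 28 mm, base 13.7 mm, maple 37 to 42 mm. The press lies square to the world with its origin at about (0.547, 0.027). I'll move toward the cork now.

send_rows(moves="0 0 0.025 -0.2 -0.22 -0.05 1; 0 0 0.05 -0.4 -0.44 -0.1 1; 0 0 0.075 -0.6 -0.66 -0.15 1; 0 0 0.1 -0.8 -0.87 -0.2 1", newtons=40)

```text
time: 0.65
eef_pos: [0.2981, 0.4316, 0.2604]
tcp_rot: [0.447, 0.895, -0.0, 0.0]
contact_force: [0.1, -0.2, 0.1]
opening: 0.999
finger_force: 0.0
```

```bash
cat >> h.py <<'E'
def rows(*tg):
    "tg: (pos, toolY yaw deg, tilt rad about world x)"
    s=ctrl.get_state(); r0=R.from_quat(s['tcp_rot'])
    print('t',round(s['time'],2),'pos',s['eef_pos'].round(4),'F',s['contact_force'].round(1),'open',round(s['opening'],3),'ff',round(s['finger_force'],1),'q',s['qpos'].round(2))
    for p,yaw,tilt in tg:
        a=np.radians(yaw); y=np.array([np.cos(a),np.sin(a),0]); z=np.array([0,0,-1.]); x=np.cross(y,z)
        r=R.from_rotvec([tilt,0,0])*R.from_matrix(np.c_[x,y,z])
        print((r0.inv()*r).as_rotvec().round(4)/(2*np.pi), (r0.inv().apply(np.array(p)-s['eef_pos'])/.2).round(3))
E
python3 -c "
from h import *
rows(([.41,.22,.25],18,0),([.46,.02,.24],3,0))"
```

```text
t 0.65 pos [0.2981 0.4316 0.2604] F [ 0.1 -0.2  0.1] open 0.999 ff 0.0 q [ 0.77 -0.08  1.9  -0.    1.32  0.13]
[-3.18309886e-05  4.77464829e-05  5.26484552e-02] [-1.182 -0.189  0.052]
[-3.18309886e-05  4.77464829e-05  9.43152193e-02] [-2.131 -0.59   0.103]
```

send_rows(moves="0 0 0.013 -0.25 -0.04 0 1; 0 0 0.026 -0.5 -0.08 0 1; 0 0 0.04 -0.75 -0.12 0 1; 0 0 0.05 -1 -0.16 0 1")

```text
time: 1.15
eef_pos: [0.3936, 0.2533, 0.2602]
tcp_rot: [0.58, 0.815, 0.0, 0.0]
contact_force: [1.0, 0.5, 0.1]
opening: 1.0
finger_force: 0.0
```

```bash
python3 -c "
from h import *
rows(([.43,.08,.25],3,0),([.46,-0.1,.2],3,0),([.465,-.24,.2],3,0))"
```

```text
t 1.15 pos [0.3936 0.2533 0.2602] F [1.  0.5 0.1] open 1.0 ff 0.0 q [ 0.35 -0.22  2.02 -0.    1.34  0.02]
[ 1.59154943e-05 -0.00000000e+00  4.47384545e-02] [-0.879 -0.112  0.051]
[ 1.59154943e-05 -0.00000000e+00  4.47384545e-02] [-1.778 -0.264  0.301]
[ 1.59154943e-05 -0.00000000e+00  4.47384545e-02] [-2.448 -0.47   0.301]
```

send_rows(moves="0 0 0.015 -0.25 -0.03 0.02 1; 0 0 0.03 -0.5 -0.06 0.03 1; 0 0 0.045 -0.75 -0.09 0.04 1; 0 0 0.045 -1 -0.12 0.05 1")

```text
time: 1.65
eef_pos: [0.4364, 0.0565, 0.2502]
tcp_rot: [0.688, 0.725, 0.0, 0.0]
contact_force: [-0.1, 0.7, 0.8]
opening: 0.999
finger_force: 0.0
```

```bash
python3 -c "
from h import *
rows(([.46,-.14,.2],3,0),([.465,-.24,.2],3,0))"
```

```text
t 1.65 pos [0.4364 0.0565 0.2502] F [-0.1  0.7  0.8] open 0.999 ff 0.0 q [-0.1  -0.28  2.09  0.    1.33 -0.15]
[ 3.18309886e-05 -1.59154943e-05 -3.18309886e-05] [-0.988  0.067  0.251]
[ 3.18309886e-05 -1.59154943e-05 -3.18309886e-05] [-1.488  0.066  0.251]
```

send_rows(moves="0 0 0 -0.25 0.02 0.06 1; 0 0 0 -0.5 0.04 0.12 1; 0 0 0 -0.75 0.06 0.18 1; 0 0 0 -1 0.07 0.25 1")

```text
time: 2.15
eef_pos: [0.4609, -0.1425, 0.2001]
tcp_rot: [0.688, 0.725, 0.0, 0.0]
contact_force: [0.2, -0.6, -0.7]
opening: 1.002
finger_force: 0.0
```

send_rows(moves="0 0 0 -0.25 0 0 1; 0 0 0 -0.5 0 0 1; 0 0 0 -0.5 0 0 1")

```text
time: 2.52
eef_pos: [0.4659, -0.2435, 0.2001]
tcp_rot: [0.69, 0.724, -0.0, -0.0]
contact_force: [-0.3, 0.5, 0.5]
opening: 1.003
finger_force: 0.0
```

```bash
python3 - <<'E'
from h import *
d=snap('wrist','w1')['image']; cv2.imwrite('pics/w1b.png',cv2.resize(d[:,:,::-1],(768,576),interpolation=cv2.INTER_CUBIC))
rows(([.467,-.243,.1],3,0),([.467,-.243,.021],3,0))
for c in [(0.4872,-.198,.03),(.4919,-.2663,.03),(.4457,-.269,.03),(.4429,-.2002,.03)]: print(np.round(np.array(proj('w1',c))*1.5))
E
```

```text
t 2.58 pos [ 0.4658 -0.2417  0.1999] F [-0.7  1.  -0.4] open 1.0 ff 0.0 q [-0.67 -0.03  1.96  0.    1.21 -0.72]
[-0.00012732 -0.00015915 -0.00036606] [-0.007  0.006  0.5  ]
[-0.00012732 -0.00015915 -0.00036606] [-0.008  0.006  0.895]
[420. 192.]
[420. 282.]
[359. 283.]
[358. 192.]
```

View pics/w1b.png

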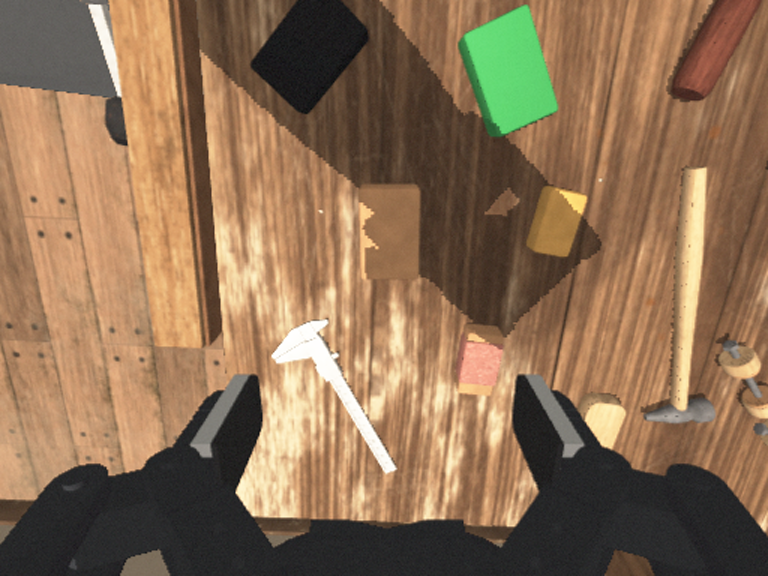

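The wrist view shows the cork's top face between about (363,184) and (420,279) in the enlarged picture, with its edges parallel to the tool. The beeswax (557,221) and sanding block (481,362) are clear of the fingers. I'll fuse the views for y.

```bash
python3 - <<'E'
from h import *
T=lambda x,y:('t0',(x+.5)/3.6-.5+145,(y+.5)/3.6-.5+160)
S=lambda x,y:('s0',(x+.5)/3.1-.5+195,(y+.5)/3.1-.5+130)
W=lambda x,y:('w1',(x+.5)/1.5-.5,(y+.5)/1.5-.5)
print(tri(T(597,214),W(391,231)),tri(T(597,214),W(391,231),S(286,493)))
print([onz(*W(*c),.03).round(4) for c in((363,184),(420,184),(420,278),(363,279))])
rows(([.467,-.243,.1],3,0))
E
```

```text
(array([ 0.46973708, -0.23729237, -0.00837551]), [np.float64(0.0023380845923745234), np.float64(0.002338084592374489)]) (array([ 0.46787799, -0.23133543,  0.0257636 ]), [np.float64(0.002922480682566666), np.float64(0.0031802930959369683), np.float64(0.000872565708913149)])
[array([ 0.4458, -0.1942,  0.03  ]), array([ 0.4865, -0.1921,  0.03  ]), array([ 0.4917, -0.2626,  0.03  ]), array([ 0.4481, -0.2656,  0.03  ])]
t 2.58 pos [ 0.4658 -0.2417  0.1999] F [-0.7  1.  -0.4] open 1.0 ff 0.0 q [-0.67 -0.03  1.96  0.    1.21 -0.72]
[-0.00012732 -0.00015915 -0.00036606] [-0.007  0.006  0.5  ]
```

send_rows(moves="0 0 0 0 0.005 0.25 1; 0 0 0 0 0.005 0.5 1; 0 0 0 0 0.005 0.7 1; 0 0 0 0 0.005 0.85 1; 0 0 0 0 0.005 0.9 1; 0 0 0 0 0.005 0.9 1")

```text
time: 3.32
eef_pos: [0.4673, -0.2398, 0.0204]
tcp_rot: [0.688, 0.726, 0.0, -0.0]
contact_force: [-0.4, 0.3, 0.8]
opening: 1.001
finger_force: 0.0
```

send_rows(moves="0 0 0 0 0 0 -1; 0 0 0 0 0 0 -1; 0 0 0 0 0 0 -1; 0 0 0 0 0 0 -1; 0 0 0 0 0 0 -1; 0 0 0 0 0 0 -1; 0 0 0 0 0 0 -1; 0 0 0 0 0 0 -1")

```text
time: 4.32
eef_pos: [0.4672, -0.2406, 0.0204]
tcp_rot: [0.688, 0.726, 0.0, -0.0]
contact_force: [0.4, -0.4, -0.0]
opening: 0.002
finger_force: 0.0
```

```bash
python3 - <<'E'
from h import *
rows(([.467,-.243,.1],3,0))
E
```

```text
t 4.33 pos [ 0.4672 -0.2406  0.0204] F [ 0.4 -0.4 -0. ] open 0.002 ff 0.0 q [-0.67  0.22  2.07  0.    0.85 -0.72]
[-1.59154943e-05 -1.59154943e-05  6.36619772e-05] [-0.012 -0.002 -0.398]
```

The fingers shut on nothing, so I'll look.

```bash
python3 - <<'E'
from h import *
d=snap('wrist','w2')['image']; e=snap('side','s2')['image']
cv2.imwrite('pics/m2.png',np.hstack([cv2.resize(d,(400,300)),cv2.resize(e[200:350,200:400],(400,300),interpolation=cv2.INTER_CUBIC)])[:,:,::-1])
snap('top','t2')
print('proj tcp',proj('w2',ctrl.get_state()['eef_pos']),proj('s2',ctrl.get_state()['eef_pos']))
E
```

```text
proj tcp (np.float64(258.90664918389734), np.float64(242.5400216154)) (np.float64(288.6183969436185), np.float64(292.78260278053233))
```

View pics/m2.png

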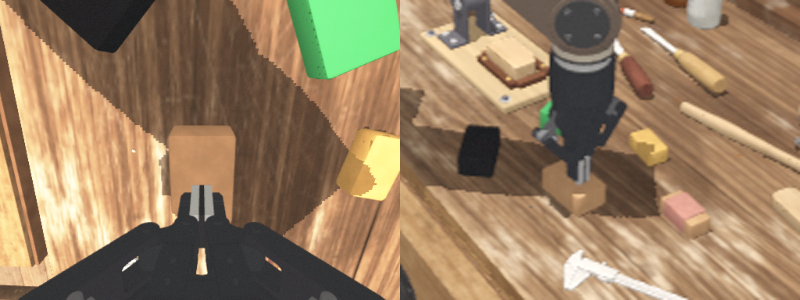

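```bash
python3 - <<'E'
from h import *
print(tri(('w2',258,238),('s2',289,290)))
d=cv2.imread('pics/w2.png'); e=cv2.imread('pics/s2.png');t=cv2.imread('pics/t2.png')
a=cv2.resize(d[140:290,200:330],(390,450),interpolation=cv2.INTER_CUBIC); b=cv2.resize(e[255:325,255:317],(400,450),interpolation=cv2.INTER_CUBIC)
cv2.imwrite('pics/m3.png',np.hstack([a,b]))
E
```

```text
(array([ 0.46847268, -0.23665397,  0.02478829]), [np.float64(0.002305274139530549), np.float64(0.0023052741395304215)])
```

View pics/m3.png

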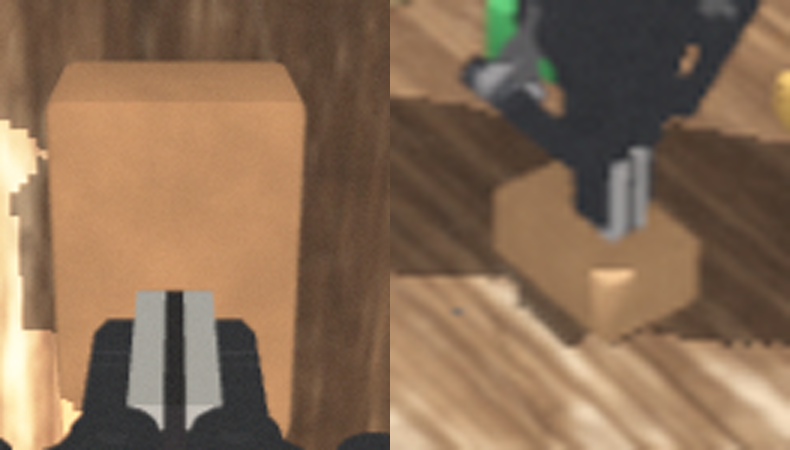

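```bash
python3 - <<'E'
from h import *
a=np.load('pics/w2.npy');T=a[3:].reshape(4,4);print('cam',T[:3,3],'look',-T[:3,2], 'eef',ctrl.get_state()['eef_pos'])
F=192/np.tan(np.radians(a[0]/2))
for l,r,v in((216,301.7,173.3),(223.5,294.3,160.7)):
    d=.045*F/(r-l); p=T@[((l+r)/2-a[1])/F*d,-(v-a[2])/F*d,-d,1]; print(d,p)
print([onz('w2',u,v,.03).round(4) for u,v in((216,173.3),(301.7,173.3),(218,275),(298,275))])
for z in(.0,.006,.02,.03,.044):print(z,proj('w2',[.4672,-.2406,z]),proj('s2',[.4672,-.2406,z]))
E
```

```text
cam [ 0.46185947 -0.15561939  0.17369669] look [ 0.01843515 -0.32714211 -0.94479531] eef [ 0.46725828 -0.2406764   0.02041627]
0.15539771598832647 [ 0.46483968 -0.19783664  0.02389521  1.        ]
0.18810147260168888 [ 0.46509181 -0.1991642  -0.01025484  1.        ]
[array([ 0.4432, -0.1973,  0.03  ]), array([ 0.4863, -0.195 ,  0.03  ]), array([ 0.4448, -0.2574,  0.03  ]), array([ 0.4903, -0.255 ,  0.03  ])]
0.0 (np.float64(258.68267192827886), np.float64(226.9063368007282)) (np.float64(288.37877636529873), np.float64(299.36079204333606))
0.006 (np.float64(258.7184937451727), np.float64(231.13209190235608)) (np.float64(288.43758876580597), np.float64(297.4361885752718))
0.02 (np.float64(258.81120160486984), np.float64(242.0684637853861)) (np.float64(288.57592016667985), np.float64(292.90936954445584))
0.03 (np.float64(258.8865960930736), np.float64(250.96244713933535)) (np.float64(288.67568471477955), np.float64(289.64462956433937))
0.044 (np.float64(259.00805817905365), np.float64(265.29083899635475)) (np.float64(288.8167146857527), np.float64(285.02950131085885))
```

```bash
python3 - <<'E'
from h import *
print(ctrl.finger_overhang,[x for x in dir(ctrl) if x[0]!='_'])
s=ctrl.get_state();print(s)
E
```

```text
0.014 ['Unreachable', 'finger_overhang', 'get_state', 'read_camera', 'sign_off']
{'time': 4.475, 'qpos': array([-6.68796723e-01,  2.22696924e-01,  2.06512650e+00, -3.63899152e-05,
        8.53798503e-01, -7.21531261e-01]), 'dq': array([-7.61841842e-04, -7.81529530e-05,  7.45917267e-04, -1.51131515e-04,
       -1.47402677e-03, -2.80015371e-03]), 'joint_efforts': array([-1.64261161e-03, -3.14120901e+01, -2.25746280e+01, -2.27596065e-04,
        6.20891660e-04, -6.65026647e-06]), 'eef_pos': array([ 0.46725828, -0.2406764 ,  0.02041627]), 'tcp_rot': array([ 6.88210004e-01,  7.25511537e-01, -1.49779238e-05, -1.33404686e-05]), 'contact_force': array([ 0.4794171 ,  0.88244106, -0.54546035]), 'wrist_torque': array([ 0.02102828, -0.00156512, -0.01182941]), 'finger_force': 0.0, 'opening': 0.0037420802616026736}
```

I'll raise with the fingers shut and compare the tip pixels. They are fixed to the tool, so this tells whether the tips ended above the cork.

send_rows(moves="0 0 0 0 0 -0.2 -1; 0 0 0 0 0 -0.4 -1; 0 0 0 0 0 -0.4 -1")

```text
time: 4.85
eef_pos: [0.4696, -0.2425, 0.1045]
tcp_rot: [0.688, 0.726, 0.0, 0.004]
contact_force: [-0.7, -0.6, 0.1]
opening: -0.0
finger_force: 0.0
```

```bash
python3 - <<'E'
from h import *
d=snap('wrist','w3')['image'][:,:,::-1]; e=snap('side','s3')['image'][:,:,::-1]
a=cv2.resize(d[140:290,190:320],(390,450),interpolation=cv2.INTER_CUBIC); b=cv2.resize(e[240:315,250:317],(400,450),interpolation=cv2.INTER_CUBIC)
cv2.imwrite('pics/m4.png',np.hstack([a,b]))
s=ctrl.get_state();print(s['eef_pos'],s['contact_force'])
p=s['eef_pos']
for dz in(-.02,-.01,0,.014,.024):print(dz,proj('w3',p-[0,-.011,dz]),proj('s3',p-[0,0,dz]))
E
```

```text
[ 0.46721884 -0.24061867  0.10047554] [-0.97189734  0.20443866 -0.02860021]
-0.02 (np.float64(255.901000482815), np.float64(235.71737037499793)) (np.float64(289.62764573724087), np.float64(258.86576340025834))
-0.01 (np.float64(255.87817057369588), np.float64(227.05383702684026)) (np.float64(289.52015011286636), np.float64(262.38194155905927))
0 (np.float64(255.857840550229), np.float64(219.3389646042172)) (np.float64(289.4135469372026), np.float64(265.8689277513695))
0.014 (np.float64(255.832852186489), np.float64(209.85633716807)) (np.float64(289.2657807664831), np.float64(270.70235408957524))
0.024 (np.float64(255.8170763137207), np.float64(203.86968171922732)) (np.float64(289.16127465672724), np.float64(274.1207453285026))
```

View pics/m4.png

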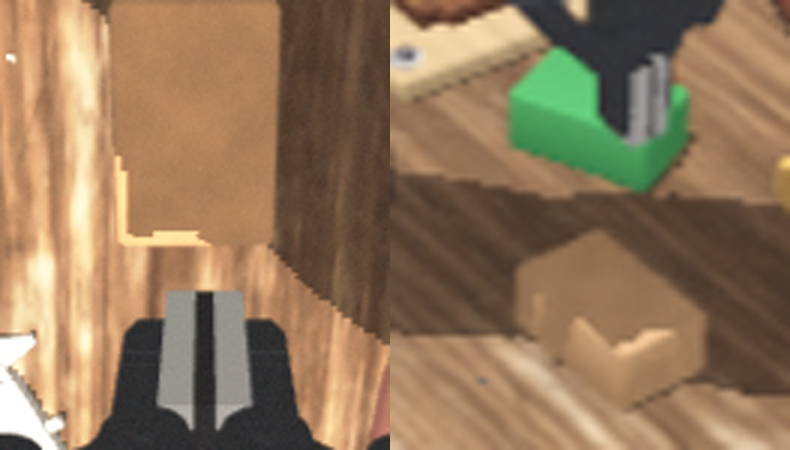

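```bash
python3 - <<'E'
from h import *
print([onz('w3',u,v,.03).round(4) for u,v in((226.7,141),(283.3,141),(230,221.3),(281.7,221.3))])
S=lambda x,y:('s3',250+(x-390)*67/400-.4,240+y/6-.4)
print([onz(*S(*c),.03).round(4) for c in((515,275),(600,230),(705,318),(625,362))])
E
```

```text
[array([ 0.4432, -0.1975,  0.03  ]), array([ 0.4867, -0.1952,  0.03  ]), array([ 0.4473, -0.2653,  0.03  ]), array([ 0.4909, -0.2631,  0.03  ])]
[array([ 0.4398, -0.2036,  0.03  ]), array([ 0.4856, -0.199 ,  0.03  ]), array([ 0.4879, -0.2673,  0.03  ]), array([ 0.4459, -0.2709,  0.03  ])]
```

The shut tips sit at the same wrist pixel (about (258,237)) over the cork and in the air, and both views put them about 10 mm behind the reported TCP, not 14 mm ahead. So the jaws stand about 24 mm higher than reported, and I closed above the cork. The cork hasn't moved, so I'll go deeper.

send_rows(moves="0 0 0 0 0 0 1; 0 0 0 0 0 0 1; 0 0 0 0 0 0 1; 0 0 0 0 0 0 1; 0 0 0 0 0 0.1 1; 0 0 0 0 0 0.2 1; 0 0 0 0 0 0.3 1; 0 0 0 0 0 0.4 1; 0 0 0 0 0 0.48 1; 0 0 0 0 0 0.54 1; 0 0 0 0 0 0.54 1")

```text
time: 6.32
eef_pos: [0.4667, -0.2403, -0.0085]
tcp_rot: [0.688, 0.725, -0.0, -0.001]
contact_force: [-0.2, 0.1, 0.0]
opening: 1.0
finger_force: 0.0
```

send_rows(moves="0 0 0 0 0 0 -1; 0 0 0 0 0 0 -1; 0 0 0 0 0 0 -1; 0 0 0 0 0 0 -1; 0 0 0 0 0 0 -1; 0 0 0 0 0 0 -1; 0 0 0 0 0 0 -1")

```text
time: 7.2
eef_pos: [0.468, -0.2413, -0.0066]
tcp_rot: [0.688, 0.725, 0.0, 0.001]
contact_force: [-0.4, -0.3, 5.9]
opening: 0.513
finger_force: 44.0
```

send_rows(moves="0 0 0 0 0 -0.1 -1; 0 0 0 0 0 -0.3 -1; 0 0 0 0 0 -0.5 -1; 0 0 0 0 0 -0.55 -1; 0 0 0 0 0 -0.55 -1")

```text
time: 7.82
eef_pos: [0.4671, -0.2405, 0.1021]
tcp_rot: [0.688, 0.726, -0.0, -0.0]
contact_force: [-0.2, 0.3, -0.8]
opening: 0.521
finger_force: 43.4
```

```bash
python3 - <<'E'
from h import *
rows(([.546,.018,.1],.7,0),([.546,.018,.0365],.7,0))
E
```

```text
t 7.83 pos [ 0.4671 -0.2405  0.1021] F [-0.2  0.3 -0.8] open 0.521 ff 43.4 q [-0.67  0.09  2.04 -0.    1.02 -0.72]
[-0.         -0.          0.00646169] [1.27  0.462 0.011]
[-0.         -0.          0.00646169] [1.27  0.462 0.328]
```

send_rows(moves="0 0 0.003 0.25 0.12 0 -1; 0 0 0.0065 0.5 0.23 0 -1; 0 0 0.0065 0.75 0.35 0 -1; 0 0 0.0065 1 0.46 0 -1; 0 0 0.0065 1 0.46 0 -1")

```text
time: 8.45
eef_pos: [0.5475, -0.0325, 0.0996]
tcp_rot: [0.701, 0.713, -0.001, -0.002]
contact_force: [0.2, -0.0, -1.2]
opening: 0.517
finger_force: 43.4
```

```bash
python3 - <<'E'
from h import *
rows(([.546,.018,.1],.7,0),([.546,.018,.06],.7,0))
E
```

```text
t 8.45 pos [ 0.5475 -0.0325  0.0996] F [ 0.2 -0.  -1.2] open 0.517 ff 43.4 q [-0.24  0.15  1.98  0.    1.02 -0.26]
[-0.0007162  -0.00025465  0.00077986] [ 0.253 -0.003 -0.002]
[-0.0007162  -0.00025465  0.00077986] [ 0.252 -0.002  0.198]
```

send_rows(moves="0 0 0 0.15 0 0 -1; 0 0 0 0.27 0 0.1 -1; 0 0 0 0.27 0 0.22 -1; 0 0 0 0.27 0 0.25 -1; 0 0 0 0.27 0 0.25 -1")

```text
time: 9.07
eef_pos: [0.547, 0.0172, 0.0513]
tcp_rot: [0.703, 0.711, -0.001, -0.001]
contact_force: [-0.4, -0.2, -0.8]
opening: 0.516
finger_force: 43.4
```

```bash
python3 - <<'E'
from h import *
d=snap('wrist','w5')['image'][:,:,::-1]; e=snap('side','s5')['image'][:,:,::-1]
a=cv2.resize(d[100:290,150:365],(430,380),interpolation=cv2.INTER_CUBIC); b=cv2.resize(e[170:265,200:290],(360,380),interpolation=cv2.INTER_CUBIC)
cv2.imwrite('pics/m5.png',np.hstack([a,b]))
rows(([.546,.018,.0365],.7,0))
E
```

```text
t 9.18 pos [0.5484 0.0172 0.0529] F [-0.8 -0.3 -0.8] open 0.52 ff 43.4 q [-0.15  0.21  2.   -0.    0.93 -0.16]
[ 1.27323954e-04  3.18309886e-05 -1.90985932e-04] [ 0.004 -0.012  0.082]
```

View pics/m5.png

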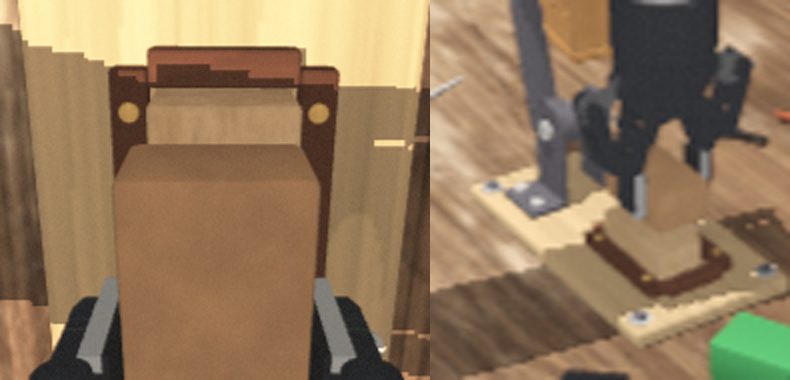

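```bash
python3 - <<'E'
from h import *
W=lambda x,y:('w5',150+(x+.5)/2-.5,100+(y+.5)/2-.5)
print('maple +y top edge',onz(*W(149,103),.042).round(4),onz(*W(301,103),.042).round(4))
print('fence screws',onz(*W(128,112),.024).round(4),onz(*W(319,112),.024).round(4))
print('fence outer',onz(*W(110,80),.024).round(4),onz(*W(339,80),.024).round(4))
for zb in(.056,.06):
  print('cork top edge',onz(*W(116,183),zb+.03).round(4),onz(*W(318,183),zb+.03).round(4),'bottom edge',onz(*W(148,147),zb).round(4),onz(*W(291,147),zb).round(4))
E
```

```text
maple +y top edge [0.5271 0.0689 0.042 ] [0.5693 0.0695 0.042 ]
fence screws [0.5185 0.0623 0.024 ] [0.5777 0.0631 0.024 ]
fence outer [0.5133 0.0722 0.024 ] [0.5831 0.073  0.024 ]
cork top edge [0.5247 0.0607 0.086 ] [0.5675 0.0612 0.086 ] bottom edge [0.5281 0.0602 0.056 ] [0.5654 0.0607 0.056 ]
cork top edge [0.5254 0.0621 0.09  ] [0.5668 0.0626 0.09  ] bottom edge [0.5286 0.0613 0.06  ] [0.5648 0.0618 0.06  ]
```

The wrist view shows the maple's top edge centred at (225,103) and the cork centred at (217,183). The cork must go about 2 mm in +x and 4 mm in +y, then down.

send_rows(moves="0 0 0 0.02 0.01 0 -1; 0 0 0 0.02 0.01 0.03 -1; 0 0 0 0.02 0.01 0.06 -1; 0 0 0 0.02 0.01 0.075 -1; 0 0 0 0.02 0.01 0.08 -1; 0 0 0 0.02 0.01 0.08 -1")

```text
time: 9.93
eef_pos: [0.5498, 0.0219, 0.0363]
tcp_rot: [0.703, 0.711, -0.0, -0.0]
contact_force: [-0.4, -0.6, -0.2]
opening: 0.517
finger_force: 43.4
```

send_rows(moves="0 0 0 0 0 0.005 -1; 0 0 0 0 0 0.01 -1; 0 0 0 0 0 0.01 -1")

```text
time: 10.3
eef_pos: [0.5502, 0.0219, 0.0354]
tcp_rot: [0.703, 0.711, 0.0, 0.0]
contact_force: [-2.6, 0.2, 5.0]
opening: 0.518
finger_force: 43.9
```

Contact came at the expected height (5 N). Next I release and rise.

send_rows(moves="0 0 0 0 0 0 1; 0 0 0 0 0 0 1; 0 0 0 0 0 0 1; 0 0 0 0 0 0 1; 0 0 0 0 0 0 1; 0 0 0 0 0 -0.2 1; 0 0 0 0 0 -0.4 1; 0 0 0 0 0 -0.6 1; 0 0 0 0 0 -0.8 1; 0 0 0 0 0 -0.8 1")

```text
time: 11.55
eef_pos: [0.5524, 0.0216, 0.1991]
tcp_rot: [0.703, 0.711, 0.003, 0.004]
contact_force: [0.1, 0.3, 0.0]
opening: 1.002
finger_force: 0.0
```

```bash
python3 - <<'E'
from h import *
d=snap('wrist','w6')['image'][:,:,::-1]; e=snap('side','s6')['image'][:,:,::-1]
a=cv2.resize(d[60:270,160:355],(390,420),interpolation=cv2.INTER_CUBIC); b=cv2.resize(e[195:265,210:275],(390,420),interpolation=cv2.INTER_CUBIC)
cv2.imwrite('pics/m6.png',np.hstack([a,b]))
rows(([.546,.018,.0365],.7,0))
E
```

```text
t 11.65 pos [0.5497 0.022  0.1943] F [-0.5  0.  -0.5] open 1.001 ff 0.0 q [-0.14  0.03  1.91 -0.    1.2  -0.16]
[ 3.18309886e-05  0.00000000e+00 -4.77464829e-05] [-0.02  -0.019  0.789]
```

View pics/m6.png

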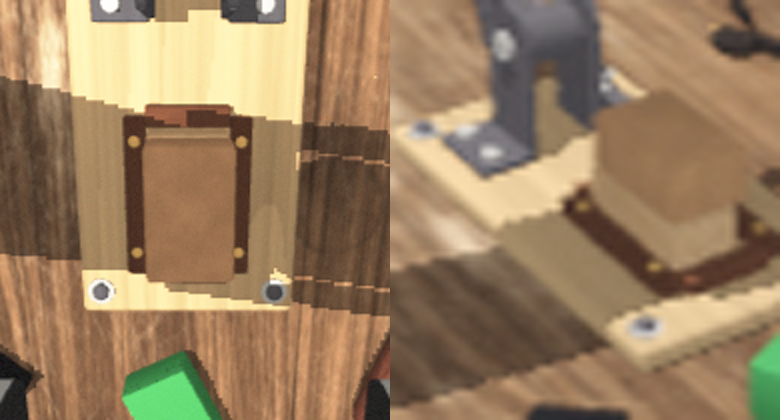

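The last picture shows the cork flush on the maple, with its top face at (143–236, 143–282) inside the brass screws at (134,142), (242,142), (138,253) and (239,253). Now a numerical check.

```bash
python3 - <<'E'
from h import *
W=lambda x,y:('w6',160+(x+.5)/2-.5,60+(y+.5)/2-.5)
m=lambda L,z:np.array([onz(*W(*c),z) for c in L])
c=m([(143,143),(236,143),(234,282),(146,282)],.072);s=m([(134,142),(242,142),(239,253),(138,253)],.024)
b=m([(146,126),(232,126)],.042)
print(c.round(4),c.mean(0),s.round(4),s.mean(0),'maple +y edge',b.round(4))
# tool over-handle start and press arc tip targets
for ph in(105,90,75,60,45,30,20,10,0):
    f=np.radians(ph); print(ph,'tip y',round(.029+.115-.205*np.cos(f)+.059*np.sin(f),3),'z',round(.072+.205*np.sin(f)+.059*np.cos(f),3))
E
```

```text
[[ 0.5275  0.068   0.072 ]
 [ 0.5711  0.0685  0.072 ]
 [ 0.5726 -0.0013  0.072 ]
 [ 0.5279 -0.0017  0.072 ]] [0.54976505 0.0333778  0.072     ] [[ 0.5189  0.0618  0.024 ]
 [ 0.5781  0.0625  0.024 ]
 [ 0.5789 -0.0017  0.024 ]
 [ 0.5199 -0.0023  0.024 ]] [0.54893807 0.030114   0.024     ] maple +y edge [[0.5269 0.0725 0.042 ]
 [0.5711 0.0731 0.042 ]]
105 tip y 0.254 z 0.255
90 tip y 0.203 z 0.277
75 tip y 0.148 z 0.285
60 tip y 0.093 z 0.279
45 tip y 0.041 z 0.259
30 tip y -0.004 z 0.226
20 tip y -0.028 z 0.198
10 tip y -0.048 z 0.166
0 tip y -0.061 z 0.131
```

The cork is flush within about 3 mm. Next I go over the handle with the fingers shut.

send_rows(moves="0 0 0 0 0 -0.25 -1; 0 0 0 0 0 -0.5 -1; 0 0 0 0 0 -0.78 -1; 0 0 0 0 0 -0.78 -1; 0 0 0 0.25 0 -0.8 -1; 0 0 0 0.5 0 -0.8 -1; 0 0 0 0.75 0 -0.8 -1; 0 0 0 1 0 -0.8 -1; 0 0 0 1 0 -0.8 -1")

```text
time: 12.78
eef_pos: [0.5461, 0.2246, 0.3507]
tcp_rot: [0.701, 0.713, -0.002, -0.002]
contact_force: [0.3, -0.8, -0.5]
opening: 0.001
finger_force: 0.0
```

```bash
python3 - <<'E'
from h import *
rows(([.549,.30,.355],.7,0),([.549,.30,.25],.7,0))
E
```

```text
t 12.78 pos [0.5461 0.2246 0.3507] F [ 0.3 -0.8 -0.5] open 0.001 ff 0.0 q [0.22 0.03 1.63 0.   1.49 0.2 ]
[-0.0009231   0.00011141  0.0007162 ] [ 0.377  0.021 -0.022]
[-0.0009231   0.00011141  0.0007162 ] [0.377 0.024 0.503]
```

send_rows(moves="0 0 0 0.2 0.01 0 -1; 0 0 0 0.38 0.02 0 -1; 0 0 0 0.38 0.02 0.15 -1; 0 0 0 0.38 0.02 0.3 -1; 0 0 0 0.38 0.02 0.45 -1; 0 0 0 0.38 0.02 0.5 -1; 0 0 0 0.38 0.02 0.5 -1")

```text
time: 13.65
eef_pos: [0.5502, 0.2971, 0.2529]
tcp_rot: [0.703, 0.711, -0.001, -0.001]
contact_force: [0.3, -0.3, 0.1]
opening: 0.001
finger_force: 0.0
```

```bash
python3 - <<'E'
from h import *
# eef: finger centre y = corner y + .011 ; eef z = tip z - .010
L=[]
for ph in(100,90,80,70,60,50,40,30,22,15):
    f=np.radians(ph); L.append(([.549,.029+.115-.205*np.cos(f)+.059*np.sin(f)+.011,.072+.205*np.sin(f)+.059*np.cos(f)-.010],.7,0)); print(ph,np.round(L[-1][0],3))
rows(*L)
E
```

```text
100 [0.549 0.249 0.254]
90 [0.549 0.214 0.267]
80 [0.549 0.178 0.274]
70 [0.549 0.14  0.275]
60 [0.549 0.104 0.269]
50 [0.549 0.068 0.257]
40 [0.549 0.036 0.239]
30 [0.549 0.007 0.216]
22 [ 0.549 -0.013  0.193]
15 [ 0.549 -0.028  0.172]
t 13.65 pos [0.5502 0.2971 0.2529] F [ 0.3 -0.3  0.1] open 0.001 ff 0.0 q [ 0.33  0.16  1.67 -0.    1.32  0.32]
[-0.00044563  0.00017507 -0.00017507] [-0.242 -0.009 -0.004]
[-0.00044563  0.00017507 -0.00017507] [-0.415 -0.011 -0.07 ]
[-0.00044563  0.00017507 -0.00017507] [-0.598 -0.013 -0.106]
[-0.00044563  0.00017507 -0.00017507] [-0.784 -0.015 -0.109]
[-0.00044563  0.00017507 -0.00017507] [-0.967 -0.017 -0.08 ]
[-0.00044563  0.00017507 -0.00017507] [-1.143 -0.019 -0.019]
[-0.00044563  0.00017507 -0.00017507] [-1.306 -0.02   0.071]
[-0.00044563  0.00017507 -0.00017507] [-1.45  -0.022  0.188]
[-0.00044563  0.00017507 -0.00017507] [-1.55  -0.023  0.299]
[-0.00044563  0.00017507 -0.00017507] [-1.624 -0.023  0.406]
```

send_rows(moves="0 0 0 -0.12 0 0 -1; 0 0 0 -0.24 -0.01 0 -1; 0 0 0 -0.33 -0.01 -0.04 -1; 0 0 0 -0.42 -0.01 -0.07 -1; 0 0 0 -0.51 -0.01 -0.09 -1; 0 0 0 -0.6 -0.01 -0.105 -1; 0 0 0 -0.69 -0.01 -0.11 -1; 0 0 0 -0.78 -0.015 -0.11 -1; 0 0 0 -0.87 -0.015 -0.1 -1; 0 0 0 -0.97 -0.02 -0.08 -1; 0 0 0 -0.97 -0.02 -0.08 -1")

```text
time: 15.02
eef_pos: [0.5487, 0.1022, 0.27]
tcp_rot: [0.704, 0.711, -0.001, -0.0]
contact_force: [1.2, 1.9, 2.3]
opening: -0.002
finger_force: 1.3
```

```bash
python3 - <<'E'
from h import *
L=[]
for ph in(50,40,30,22,15,10,7,4,0):
    f=np.radians(ph); L.append(([.549,.029+.115-.205*np.cos(f)+.059*np.sin(f)+.011*(ph/50),.072+.205*np.sin(f)+.059*np.cos(f)-.010],.7,0)); print(ph,np.round(L[-1][0],3))
rows(*L)
E
```

```text
50 [0.549 0.068 0.257]
40 [0.549 0.034 0.239]
30 [0.549 0.003 0.216]
22 [ 0.549 -0.019  0.193]
15 [ 0.549 -0.035  0.172]
10 [ 0.549 -0.045  0.156]
7 [ 0.549 -0.051  0.146]
4 [ 0.549 -0.056  0.135]
0 [ 0.549 -0.061  0.121]
t 15.03 pos [0.5487 0.1022 0.27  ] F [1.2 1.9 2.3] open -0.002 ff 1.3 q [ 0.   -0.01  1.81 -0.    1.34 -0.01]
[-1.59154943e-04  9.54929659e-05 -3.97887358e-04] [-0.169 -0.     0.065]
[-1.59154943e-04  9.54929659e-05 -3.97887358e-04] [-0.343 -0.002  0.155]
[-1.59154943e-04  9.54929659e-05 -3.97887358e-04] [-0.498 -0.003  0.272]
[-1.59154943e-04  9.54929659e-05 -3.97887358e-04] [-0.607 -0.004  0.383]
[-1.59154943e-04  9.54929659e-05 -3.97887358e-04] [-0.688 -0.005  0.49 ]
[-1.59154943e-04  9.54929659e-05 -3.97887358e-04] [-0.738 -0.005  0.572]
[-1.59154943e-04  9.54929659e-05 -3.97887358e-04] [-0.764 -0.006  0.623]
[-1.59154943e-04  9.54929659e-05 -3.97887358e-04] [-0.788 -0.006  0.674]
[-1.59154943e-04  9.54929659e-05 -3.97887358e-04] [-0.816 -0.006  0.745]
```

The handle is in contact, with force along its normal as expected. I continue down the arc to about 10° above level.

send_rows(moves="0 0 0 -0.09 0 0.03 -1; 0 0 0 -0.17 0 0.065 -1; 0 0 0 -0.26 0 0.11 -1; 0 0 0 -0.34 0 0.155 -1; 0 0 0 -0.42 0 0.21 -1; 0 0 0 -0.5 0 0.27 -1; 0 0 0 -0.56 0 0.33 -1; 0 0 0 -0.61 -0.005 0.385 -1; 0 0 0 -0.65 -0.005 0.435 -1; 0 0 0 -0.69 -0.005 0.49 -1; 0 0 0 -0.73 -0.005 0.54 -1; 0 0 0 -0.73 -0.005 0.54 -1")

```text
time: 16.52
eef_pos: [0.5494, -0.0428, 0.1616]
tcp_rot: [0.703, 0.711, -0.001, -0.0]
contact_force: [0.5, 0.7, 1.6]
opening: 0.002
finger_force: 1.1
```

send_rows(moves="0 0 0 -0.02 0 0.03 -1; 0 0 0 -0.03 0 0.06 -1; 0 0 0 -0.03 0 0.06 -1; 0 0 0 -0.03 0 0.06 -1")

```text
time: 17.02
eef_pos: [0.55, -0.0486, 0.1509]
tcp_rot: [0.703, 0.711, -0.0, 0.001]
contact_force: [0.9, -1.2, 3.8]
opening: -0.003
finger_force: 1.5
```

```bash
cat >> h.py <<'E'
def favg(n=8):
    F=[];P=[]
    for _ in range(n):
        ctrl.read_camera('side'); s=ctrl.get_state(); F.append(s['contact_force']);P.append(s['eef_pos'])
    print('t',s['time'],'F',np.mean(F,0).round(2),'sd',np.std(F,0).round(2),'P',np.mean(P,0).round(4))
E
python3 -c "
from h import *
favg()"
```

```text
t 17.425 F [-0.23 -2.07  3.97] sd [0.54 0.57 0.45] P [ 0.55   -0.0485  0.1509]
```

send_rows(moves="0 0 0 -0.01 0 0.02 -1; 0 0 0 -0.01 0 0.02 -1; 0 0 0 -0.01 0 0.02 -1")

```text
time: 17.8
eef_pos: [0.5498, -0.0501, 0.1463]
tcp_rot: [0.703, 0.711, 0.0, 0.0]
contact_force: [0.2, -2.7, 3.8]
opening: 0.004
finger_force: 1.7
```

```bash
python3 -c "
from h import *
favg(6)"
```

```text
t 18.1 F [ 0.9  -2.61  3.53] sd [0.57 0.56 0.48] P [ 0.5499 -0.0501  0.1465]
```

send_rows(moves="0 0 0 -0.01 0 0.02 -1; 0 0 0 -0.01 0 0.02 -1; 0 0 0 -0.01 0 0.02 -1")

```text
time: 18.48
eef_pos: [0.5497, -0.0518, 0.1422]
tcp_rot: [0.703, 0.711, 0.0, -0.0]
contact_force: [0.5, 0.1, 4.2]
opening: -0.0
finger_force: 1.5
```

```bash
python3 -c "
from h import *
favg(6)"
```

```text
t 18.775 F [ 1.01 -0.57  2.95] sd [0.41 0.45 0.42] P [ 0.5497 -0.0518  0.1423]
```

send_rows(moves="0 0 0 -0.01 0 0.02 -1; 0 0 0 -0.01 0 0.02 -1; 0 0 0 -0.01 0 0.02 -1")

```text
time: 19.15
eef_pos: [0.5496, -0.0537, 0.1381]
tcp_rot: [0.703, 0.711, 0.0, -0.001]
contact_force: [0.5, 1.3, 1.7]
opening: -0.002
finger_force: 1.2
```

```bash
python3 -c "
from h import *
favg(6)"
```

```text
t 19.45 F [1.   1.81 1.95] sd [0.43 0.47 0.54] P [ 0.5496 -0.0538  0.1382]
```

send_rows(moves="0 0 0 -0.01 0 0.02 -1; 0 0 0 -0.01 0 0.02 -1; 0 0 0 -0.01 0 0.02 -1")

```text
time: 19.82
eef_pos: [0.5497, -0.0559, 0.1345]
tcp_rot: [0.703, 0.711, 0.0, -0.0]
contact_force: [0.4, 4.1, 4.0]
opening: -0.004
finger_force: 1.8
```

```bash
python3 -c "
from h import *
favg(6)"
```

```text
t 20.125 F [-0.12  2.99  3.55] sd [0.28 0.26 0.31] P [ 0.5497 -0.0559  0.1345]
```

send_rows(moves="0 0 0 -0.005 0 0.02 -1; 0 0 0 -0.005 0 0.02 -1; 0 0 0 -0.005 0 0.02 -1")

```text
time: 20.5
eef_pos: [0.5498, -0.0574, 0.1306]
tcp_rot: [0.703, 0.711, -0.0, 0.0]
contact_force: [-1.1, 2.8, 5.5]
opening: -0.001
finger_force: 2.6
```

```bash
python3 -c "
from h import *
favg(6)"
```

```text
t 20.8 F [-1.08  2.42  5.05] sd [0.38 0.45 0.51] P [ 0.5498 -0.0574  0.1306]
```

send_rows(moves="0 0 0 -0.005 0 0.015 -1; 0 0 0 -0.01 0 0.03 -1; 0 0 0 -0.01 0 0.042 -1; 0 0 0 -0.01 0 0.042 -1; 0 0 0 -0.01 0 0.042 -1")

```text
time: 21.42
eef_pos: [0.5499, -0.0598, 0.1229]
tcp_rot: [0.703, 0.711, -0.001, 0.0]
contact_force: [-2.2, 1.4, 8.1]
opening: -0.003
finger_force: 4.0
```

```bash
python3 -c "
from h import *
favg(12)"
```

```text
t 22.025 F [-2.36  1.53  8.05] sd [0.38 0.43 0.5 ] P [ 0.5499 -0.0598  0.123 ]
```

send_rows(moves="0 0 0 0 0 0.006 -1; 0 0 0 0 0 0.006 -1; 0 0 0 0 0 0.006 -1; 0 0 0 0 0 0.006 -1")

```text
time: 22.52
eef_pos: [0.5499, -0.06, 0.1219]
tcp_rot: [0.703, 0.711, -0.001, 0.001]
contact_force: [-3.2, 0.7, 8.8]
opening: -0.0
finger_force: 4.3
```

```bash
python3 - <<'E'
from h import *
favg(8); d=snap('side','s9')
a=cv2.imread('pics/s6.png',0);b=cv2.imread('pics/s9.png',0)
for (v0,v1,u0,u1) in((222,240,242,270),(213,243,243,262),(226,246,244,268)):
    r=cv2.matchTemplate(b[v0-5:v1+5,u0-5:u1+5],a[v0:v1,u0:u1],cv2.TM_CCOEFF_NORMED);_,m,_,l=cv2.minMaxLoc(r);print(round(m,3),l[0]-5,l[1]-5)
E
```

```text
t 22.925 F [-2.8   0.63  8.53] sd [0.39 0.17 0.39] P [ 0.5499 -0.0601  0.122 ]
0.82 0 0
0.651 0 0
0.798 0 0
```

The cork hasn't shifted in the image, and the handle force is about 9 N at the height where the arm is level. I hand in.

```bash
python3 -c "
from plant import ctrl
print(ctrl.sign_off())"
```

```text
the job is handed in; nothing more can be done
None
```

The cork sits on the maple in the nest, about 3 mm off centre by the wrist camera, and I handed the job in with the arm held level at about 8.5 N, which I estimate puts the foot about 8 mm in (from force and height, not seen directly); the sanding block and beeswax were left alone.

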